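# Open the stock crate's sprung gate and hold it wide

## Robot

A 6-joint arm with a two-finger parallel gripper is mounted at the origin on the work surface. World frame = base frame: x ahead of the robot, y to its left, z up, the work surface at z = 0. Lengths are in m, angles in rad, forces in N, time in s.
With the tool pointing down it reaches from about 0.225 to 0.875 m from the base axis. Payload 3.4 kg.
Tool frame: the origin (TCP) lies between the finger pads; the fingertips stand 8 mm ahead of it and the grasp point (between the pads) lies 11 mm behind it; z points along the fingers, y is the line along which they close (so a half turn about z gives the same grasp; the last joint's range is limited). The gripper opens to 85 mm and grips with 20 to 120 N. Pads are 22 mm wide; open, the fingers measure 114 mm over their backs; the gripper's body (76 mm by 85 mm) begins 54 mm behind the grasp point. The pads swing forward as they close: fully open they stand 13 mm farther back than shut.
Start: joints at [-1.325, 0.276, 1.505, -0, 1.361, -0.121], TCP at [0.206, -0.537, 0.207] pointing down, gripper open.
Joint ranges: [-2.89, 2.89], [-0.75, 2.08], [0.22, 2.7], [-1.18, 4.32], [0.11, 2.71], [-2.7, 2.7]. Speed limits (rad/s): [2.57, 2.57, 3.14, 3.14, 3.14, 3.14].

## Interface

Orientations are given as a unit quaternion [w, x, y, z].
In Python, from rig import manip, optics, finder gives the robot as it stands.
- The arm moves only by the tool servo_tool, never from a script. Its argument "increments" is a list of rows, each a list of 7 numbers: the shift along the tool's x, y, z in cm, then the turn, a rotation vector about the tool's x, y, z in degrees, then the closure, from -1 (fully open) to 1 (shut). In form: [[x, y, z, rx, ry, rz, gripper], ...]. A call has exactly 5 rows; each row shifts and turns the commanded pose from where the row before left it, along the tool's axes as they then stand; what a row does not reach is not made up. A row lasts 1/10 s, in which the tool goes at most 50 mm and 8.59 degrees, less where a joint would pass 70% of its speed; a pose out of reach is approached as far as the arm can. A call is refused whole if a number of a shift passes 5 or a number of a turn 8.59, either way. A call with a gripper value outside its range is refused whole. The fingers move at their own pace and stop on an object; "squeeze" is the grip in N (left out, the last holds). Time passes only in rows, so rows that do not move let the fingers close, or fill a call up. It gives the time, the measured TCP pose, the force, the opening and the grip force at its end, in the units of the state.
- manip.get_state(): the state, without advancing time (a new reading comes with each control period).
- optics.get_image(name): name is "scene" or "top" or "wrist"; returns the picture (384x512x3 uint8, red, green, blue); there is no depth.
- optics.get_calibration(name): a dict with "fov_y" (degrees; the focal length in pixels is half the picture's height over the tangent of half this angle, whatever the lens; pixels are square), "cx", "cy" (the principal point, pixels), "world_to_cam" (4x4, takes a point from world to camera coordinates). Camera axes: x right, y down, z forward; pixel columns grow to the right and rows downward; lengths in m; the calibration is good to about 2 mm. The wrist camera is an equidistant fisheye: a pixel r from the principal point sees the ray r / f radians off the axis. A picture is of the moment at which its call begins: read the wrist's pose just before it. get_calibration takes no time and is no camera call; for the wrist camera it gives the pose at the moment of the call.
- manip.sign_off(): hands the job in; it is judged then, once.
Trained networks look in the newest picture that a camera, given by its name, has taken for a name from the list of things; names that differ only in an ending like _2 or _b are one class to them, and where a whole thing is asked for, a point or a joint stands for the part that bears it (a point fixed in the world has none). Each returns a list of dicts, best first, with "p" (0 to 1); they miss things now and then, are a little off and sometimes report something else, mostly with a low value. They report only what shows in the picture. A call takes as long as a camera call. They do not tell look-alikes from the thing itself.
- finder.silhouettes(label, camera): "region" (384x512 bool, what is visible of it) and "box" ([centre column, centre row, width, height] in pixels, round what is visible of it).
- finder.tip_of(label, camera): "at" ([column, row] in pixels: a listed point, or the origin of a listed thing).
The state is a dict: "clock": time; "qpos": joint angles; "qd": joint speeds; "effort": joint torques, N m; "position": TCP position; "ee_rot": TCP orientation; "contact_force": force on the tool from outside, world axes, zero at the start; "moment": the same for the moment, N m; "width": finger opening in m; "gripper_force": force on a finger pad.
Only numpy, scipy, OpenCV 4.12 (cv2) and the standard library are available. Lean on these libraries where they do the work, as an engineer would, in place of code of your own. Each camera call takes 0.05 s, during which the arm holds its last target. There are 200 camera calls.

## Task

Open the gate of the wooden stock crate so that the plywood blanks under its top slats can be slid out: first squeeze the two tabs of the bar bolt on the fixed front beside the gate, which slides the bolt fully back, then squeeze the two tabs of the gate's own handle fully together and, keeping them squeezed as the gate leaves its keeper, swing the gate out towards you, past the click of its hold-open detent, until it stands about square to the front of the crate. The gate springs back half shut if let go, so the job finishes with the gripper still holding it wide, at rest; leave the bolt drawn back and everything else on the bench and in the crate where it is.

Things in the scene. Friction and masses are not known exactly. Their poses are not given: they have to be found in the camera images.
- crate: Pine stock crate fixed on the bench, 430 mm along y, 227 deep, posts and rails 160 high, top slats up to 170 (set back 32 mm from the front). Origin on the bench, mid-thickness of the front; +x into the crate, -x out of its front, +y along the front to the hinge post. Front 24 mm thick: gate from y = 128 to -63 mm, then a fixed panel from -68 to -255. The gate carries the squeeze handle, the panel the bar bolt.
- bolt (a joint): Bar bolt (smaller catch, steel, on the fixed panel), slide in m: 0 to 0.003 at the start, its 10 mm rod barring the gate's free end 145 mm above the bench; clear from 0.012; 0.016 fully back, at its stop. Slides along the crate's -y, away from the gate. 5 N friction, no spring: stays where it is left. Moved by squeezing its two upright tabs together.
- bolt_grip (a point): Where to squeeze the bar bolt, on the crate (same axes), 190 mm above the bench. Tabs: upright plates 22 mm wide in x, 4 thick, free above the 160 mm rail up to 207. The fixed tab's outer face lies 20 mm from here on the -y side; the bolt's tab (gate side, +y) has its outer face 36 mm from here at bolt 0, 20 mm when fully back. Close the fingers on the outer faces, along y, centred here.
- handle (a joint): Gate's squeeze handle (larger catch, dark steel, near the gate's free end), slide in m: 0 sprung out, its rod in a keeper on the fixed panel; clear of the keeper from 0.010; 0.014 fully squeezed, at its stop. Spring of 4 N at rest, 10 N fully squeezed. It springs out when let go and would bar the gate again if that is shut.
- handle_grip (a point): Where to squeeze the handle; turns with the gate (axes as gate_leaf), 190 mm above the bench, 138 mm from the hinge pin. Tabs: upright plates 29 mm wide across the gate, 5 thick, free above the 160 mm rail up to 217. The tab nearer the hinge is fixed, outer face 23 mm from here; the other (free-end side) moves to it, outer face 37 mm from here sprung out, 23 squeezed. Close along y, centred here.
- gate (a joint): Gate angle, rad: 0 shut, 1.57 square to the crate's front, stop at 1.75. Opens outwards (free end to the crate's -x), clockwise seen from above, about the hinge pin; barred while either catch is engaged. A spring of 0.06 N m (shut) to 0.37 N m (square) closes it; a detent adds up to about 0.4 N m from 0.45 to 0.75 rad and is cleared at 1.05; let go, the gate springs back to stand half open at about 0.84 rad.
- gate_leaf: The gate: pine frame with steel bars, 191 mm long, 24 thick, top edge 160 and bottom edge 35 mm above the bench, so low things lie under its swing. Origin on the vertical hinge pin axis at bench height; z up, its y from the free end (195 mm off) towards the hinge, x inwards through the gate (from 2 to 26 mm); shut, its axes are those of the crate.
- blank_a: Plywood blank 130 x 190 x 18 mm lying on the crate's floor, whose top is 32 mm up; origin under its centre. Leave it.
- blank_b: Plywood blank 100 x 140 x 18 mm lying on blank_a; origin under its centre. Leave it.
- offcut: Plywood offcut 60 x 110 x 12 mm lying on the bench under the gate's swing; origin under its centre. Leave it.
- dowel_block: Pine block 85 x 85 x 22 mm with sixteen dowels, 58 mm high in all, on the bench before the fixed front panel; origin under its centre. Leave it.
- spool: Thread spool, 38 mm across and 60 mm high, standing on the crate's top slats; origin under its centre. Leave it.
- glue: White glue bottle, 60 mm across and 170 mm high, standing at the right of the bench; origin under its centre. Leave it.
- mallet: Wooden mallet lying on the bench at the right, 270 mm long, round head 72 mm across; origin on the bench under the handle, 110 mm from the head's centre. Leave it.
- pin_jar: Glass jar 72 mm across and 90 mm high standing at the left of the bench; origin under its centre. Leave it.
Not all that is in view belongs to the job. Leave any red look-alike of the blank_b alone. There is more than one size of the spool; the one meant has the size given above.

How it is judged:
By the outcome, as a careful person would: the job done as asked, in the order asked, and still so for the second after the job is handed in, while the arm keeps its last pose, push and grip.
It also fails if it takes over 45 s, if anything falls off the work surface, if the arm or the gripper's body presses on something with over 40 N, if the wrist force passes 120 N, or if a joint passes its speed limit or range.

## Working session

There is one attempt and no reset: what is moved stays moved. The work goes in short steps, Python scripts to look and compute and a tool call to move; the robot and the scene stay as the last step left them, time stands still between calls to the robot, and variables do not carry over. Pictures are saved under pics/ and viewed, at most 11 in all, crops included, and the job is handed in when it is done.

Besides the shell and the picture viewer there is one more tool, called after "Emit:" as name(argument=value, ...), one argument or row to a line, values as JSON. servo_tool: Moves the arm, as the interface text tells. Its arguments: {"type":"object","properties":{"increments":{"type":"array","items":{"type":"array","items":{"type":"number"}}},"squeeze":{"type":"number"}},"required":["increments"]}

```bash
mkdir -p pics; ls; cat > h.py <<'E'
import numpy as np, cv2
from rig import manip, optics, finder
def save(n,f): 
    im=optics.get_image(n); cv2.imwrite('pics/'+f,im[:,:,::-1]); return im
def ray(c,px):
    k=optics.get_calibration(c); f=192/np.tan(np.radians(k['fov_y']/2))
    M=np.array(k['world_to_cam']); d=np.array([px[0]-k['cx'],px[1]-k['cy']])/f
    if c=='wrist':
        r=np.hypot(*d); v=np.array([*(d/r*np.sin(r)),np.cos(r)]) if r>1e-9 else np.array([0,0,1.])
    else: v=np.array([*d,1.])
    return -M[:3,:3].T@M[:3,3], M[:3,:3].T@v
def onz(c,px,z):
    o,v=ray(c,px); return o+v*(z-o[2])/v[2]
def proj(c,P):
    k=optics.get_calibration(c); f=192/np.tan(np.radians(k['fov_y']/2))
    M=np.array(k['world_to_cam']); p=M[:3,:3]@P+M[:3,3]
    if c=='wrist':
        r=np.hypot(p[0],p[1]); t=np.arctan2(r,p[2]); return np.array([k['cx'],k['cy']])+f*t*p[:2]/r
    return np.array([k['cx'],k['cy']])+f*p[:2]/p[2]
E
python3 - <<'E'
from h import *
np.set_printoptions(precision=4,suppress=True)
a=save('scene','s0.png'); b=save('top','t0.png'); c=save('wrist','w0.png')
cv2.imwrite('pics/st.png',cv2.resize(np.hstack([a,b])[:,:,::-1],(800,300)))
for cam in ('top','scene','wrist'):
  for n,z in (('bolt_grip',.19),('handle_grip',.19),('crate',0),('gate_leaf',0),('dowel_block',0),('offcut',0),('spool',.17),('glue',0),('mallet',0),('pin_jar',0)):
    for r in finder.tip_of(n,cam)[:2]:
        print(cam,n,round(r['p'],2),np.round(r['at'],1),onz(cam,r['at'],z))
s=manip.get_state();print(s['clock'],s['position'],s['ee_rot'],s['width'])
E
```

```text
pics
top bolt_grip 0.77 [276.9 176.2] [ 0.5941 -0.0391  0.19  ]
top handle_grip 0.79 [230.1 182.9] [0.5708 0.1049 0.19  ]
top crate 0.61 [232.6 181. ] [0.6083 0.1119 0.    ]
top gate_leaf 0.95 [194.8 186.7] [0.5851 0.2491 0.    ]
top dowel_block 0.64 [281.4 211. ] [ 0.5023 -0.0661  0.    ]
top dowel_block 0.17 [244.  152.9] [0.7135 0.0728 0.    ]
top offcut 0.69 [383.2 258.5] [ 0.3424 -0.4228  0.    ]
top offcut 0.57 [216.9 212.9] [0.4911 0.1654 0.    ]
top spool 0.72 [327.9 156.4] [ 0.6636 -0.1999  0.17  ]
top spool 0.7 [225.4 132.2] [0.7382 0.1262 0.17  ]
top glue 0.81 [405.1 172. ] [ 0.6512 -0.5093  0.    ]
top mallet 0.62 [384.  258.4] [ 0.3428 -0.4256  0.    ]
top pin_jar 0.6 [104.6 216.1] [0.4719 0.5732 0.    ]
scene bolt_grip 0.84 [277.9 206. ] [ 0.589  -0.0282  0.19  ]
scene handle_grip 0.68 [265.1 175.2] [0.5803 0.1028 0.19  ]
scene handle_grip 0.55 [297.1 181.8] [0.6877 0.0414 0.19  ]
scene crate 0.88 [268.6 188.3] [0.6001 0.1134 0.    ]
scene crate 0.24 [257.9 234.1] [ 0.4979 -0.0646  0.    ]
scene gate_leaf 0.71 [298.8 163.2] [0.7615 0.1857 0.    ]
scene gate_leaf 0.65 [256.7 167.5] [0.5795 0.2209 0.    ]
scene dowel_block 0.68 [257.9 234.6] [ 0.4973 -0.0666  0.    ]
scene offcut 0.55 [245.6 186.8] [0.5079 0.1491 0.    ]
scene spool 0.57 [318.3 260.2] [ 0.6671 -0.2582  0.17  ]
scene spool 0.5 [301.1 163.3] [0.7316 0.1165 0.17  ]
scene glue 0.78 [324.  331.7] [ 0.627  -0.4996  0.    ]
scene mallet 0.6 [252.1 335.7] [ 0.3626 -0.4331  0.    ]
scene mallet 0.32 [211.5 107.7] [ 0.467   0.5697 -0.    ]
scene pin_jar 0.64 [209.6 106.8] [0.4598 0.577  0.    ]
wrist mallet 0.97 [215.2  26.8] [ 0.3503 -0.4269  0.    ]
1.65 [ 0.2062 -0.5368  0.207 ] [ 0.      0.9832  0.1824 -0.    ] 0.08527413960546987
```

View pics/t0.png

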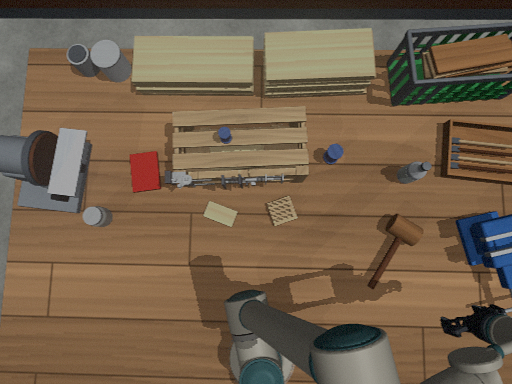

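View pics/s0.png

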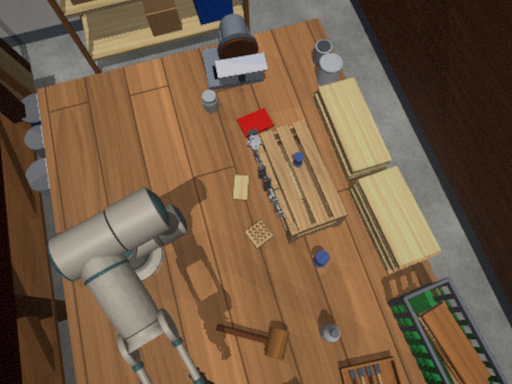

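The crate front runs roughly along world y at x≈0.58. The handle is near top px (230,183), the bolt near (277,176) and the offcut and dowel block lie in front. The gate swing needs the half-turned grasp, because of joint 6's range.

```bash
cat >> h.py <<'E'
from scipy.spatial.transform import Rotation as R
def Rt(th): # tool down, tool x at heading th(rad)
    return R.from_matrix(np.array([[np.cos(th),np.sin(th),0],[np.sin(th),-np.cos(th),0],[0,0,-1]]))
def plan(pos,th,n,s=None):
    s=s or manip.get_state(); p=np.array(s['position']); q=np.array(s['ee_rot']); r=R.from_quat(q[[1,2,3,0]])
    e=r.as_matrix()[:,0]; t0=np.arctan2(e[1],e[0]); dt=th-t0
    rows=[]; step=(np.array(pos)-p)/n
    for i in range(n):
        loc=r.inv().apply(step)*100; tn=Rt(t0+dt*(i+1)/n)
        rv=np.degrees((r.inv()*tn).as_rotvec()); r=tn
        rows.append([*np.round(loc,2),*np.round(rv,1)]); 
    return rows
def show(rows):
    for r in rows: print([float(x) for x in r])
E
python3 - <<'E'
from h import *
show(plan((.5,.03,.40),np.radians(187),20))
E
```

```text
[2.39, -2.12, -0.97, 0.0, 0.0, -8.3]
[2.67, -1.75, -0.96, 0.0, 0.0, -8.3]
[2.89, -1.35, -0.96, 0.0, 0.0, -8.3]
[3.06, -0.92, -0.96, 0.0, 0.0, -8.3]
[3.16, -0.47, -0.96, 0.0, 0.0, -8.3]
[3.19, -0.0, -0.96, 0.0, 0.0, -8.3]
[3.16, 0.46, -0.96, 0.0, 0.0, -8.3]
[3.06, 0.91, -0.96, 0.0, 0.0, -8.3]
[2.9, 1.34, -0.96, 0.0, 0.0, -8.3]
[2.67, 1.74, -0.96, 0.0, 0.0, -8.3]
[2.39, 2.11, -0.96, 0.0, 0.0, -8.3]
[2.06, 2.43, -0.96, 0.0, 0.0, -8.3]
[1.69, 2.71, -0.96, 0.0, 0.0, -8.3]
[1.28, 2.92, -0.96, 0.0, 0.0, -8.3]
[0.85, 3.08, -0.96, 0.0, 0.0, -8.3]
[0.39, 3.17, -0.96, 0.0, 0.0, -8.3]
[-0.07, 3.19, -0.96, 0.0, 0.0, -8.3]
[-0.53, 3.15, -0.96, 0.0, 0.0, -8.3]
[-0.98, 3.04, -0.96, 0.0, 0.0, -8.3]
[-1.4, 2.87, -0.96, 0.0, 0.0, -8.3]
```

Emit:
servo_tool(
  increments=[
    [2.4,-2.1,-1,0,0,-8.3,-1],
    [2.7,-1.7,-1,0,0,-8.3,-1],
    [2.9,-1.3,-1,0,0,-8.3,-1],
    [3.1,-0.9,-1,0,0,-8.3,-1],
    [3.2,-0.5,-1,0,0,-8.3,-1],
  ],
)

```text
clock: 2.15
position: [0.2816, -0.394, 0.2575]
ee_rot: [0.0, 0.853, 0.521, 0.0]
contact_force: [1.2, -1.0, 0.4]
width: 0.0856
gripper_force: 0.0
```

Emit:
servo_tool(
  increments=[
    [3.2,0,-1,0,0,-8.3,-1],
    [3.2,0.5,-1,0,0,-8.3,-1],
    [3.1,0.9,-1,0,0,-8.3,-1],
    [2.9,1.3,-1,0,0,-8.3,-1],
    [2.7,1.7,-1,0,0,-8.3,-1],
  ],
)

```text
clock: 2.65
position: [0.3547, -0.2512, 0.3076]
ee_rot: [0.0, 0.613, 0.79, -0.0]
contact_force: [0.9, -0.1, 0.2]
width: 0.0849
gripper_force: 0.0
```

Emit:
servo_tool(
  increments=[
    [2.4,2.1,-1,0,0,-8.3,-1],
    [2.1,2.4,-1,0,0,-8.3,-1],
    [1.7,2.7,-1,0,0,-8.3,-1],
    [1.3,2.9,-1,0,0,-8.3,-1],
    [0.8,3.1,-1,0,0,-8.3,-1],
  ],
)

```text
clock: 3.15
position: [0.4275, -0.1094, 0.3576]
ee_rot: [0.0, 0.294, 0.956, -0.0]
contact_force: [-0.3, -0.8, -0.2]
width: 0.0859
gripper_force: 0.0
```

Emit:
servo_tool(
  increments=[
    [0.4,3.2,-0.9,0,0,-8.3,-1],
    [-0.1,3.2,-0.9,0,0,-8.3,-1],
    [-0.5,3.2,-0.9,0,0,-8.3,-1],
    [-1,3,-0.9,0,0,-8.3,-1],
    [-1.4,2.9,-0.9,0,0,-8.3,-1],
  ],
)

```text
clock: 3.65
position: [0.5016, 0.033, 0.4025]
ee_rot: [0.0, -0.064, 0.998, -0.0]
contact_force: [0.6, -0.3, -0.5]
width: 0.0852
gripper_force: 0.0
```

Emit:
servo_tool(
  increments=[
    [0,0,0,0,0,0,-1],
    [0,0,0,0,0,0,-1],
    [0,0,0,0,0,0,-1],
    [0,0,0,0,0,0,-1],
    [0,0,0,0,0,0,-1],
  ],
)

```text
clock: 4.15
position: [0.5007, 0.031, 0.4019]
ee_rot: [-0.0, -0.06, 0.998, -0.0]
contact_force: [0.0, 0.0, 0.3]
width: 0.0852
gripper_force: 0.0
```

```bash
python3 - <<'E'
from h import *
np.set_printoptions(precision=4,suppress=True)
s=manip.get_state();print(s['clock'],s['position'],s['ee_rot'],s['qpos'])
c=save('wrist','w1.png'); cv2.imwrite('pics/w1b.png',cv2.resize(c[:,:,::-1],(800,600),interpolation=cv2.INTER_CUBIC))
for n,z in (('bolt_grip',.19),('handle_grip',.19),('crate',0),('gate_leaf',0)):
    for r in finder.tip_of(n,'wrist')[:2]:
        print(n,round(r['p'],2),np.round(r['at'],1),onz('wrist',r['at'],z))
M=optics.get_calibration('wrist')['world_to_cam'];M=np.array(M);print(-M[:3,:3].T@M[:3,3])
E
```

```text
4.15 [0.5007 0.031  0.4019] [-0.0001 -0.0603  0.9982 -0.0001] [-0.0768  0.1154  1.2461 -0.0003  1.7803 -1.7683]
bolt_grip 0.89 [200.6 218.4] [ 0.5923 -0.0371  0.19  ]
bolt_grip 0.63 [297.3 295.2] [0.7048 0.1189 0.19  ]
handle_grip 0.6 [305.4 215.9] [0.571  0.1064 0.19  ]
crate 0.93 [291.6 198.3] [0.6064 0.1141 0.    ]
gate_leaf 0.68 [355.6 197.8] [0.5895 0.2491 0.    ]
gate_leaf 0.45 [ 33.3 181.8] [ 0.6441 -0.5049  0.    ]
[0.432  0.0222 0.5686]
```

View pics/w1b.png

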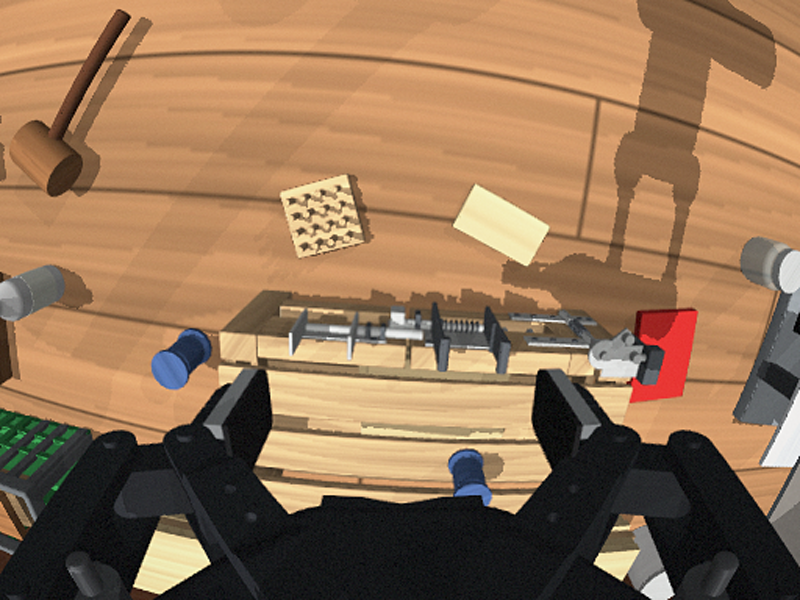

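The wrist view (800×600) shows bolt tabs at about (298,333) and (351,335), handle tabs at about (440,337) and (500,345), and the spool on the slats at (470,475). I'll zoom in to measure the tab tops.

```bash
python3 - <<'E'
import cv2
im=cv2.imread('pics/w1.png')[185:245,175:335]
cv2.imwrite('pics/w1c.png',cv2.resize(im,(800,300),interpolation=cv2.INTER_CUBIC))
E
```

```text
(no output)
```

View pics/w1c.png

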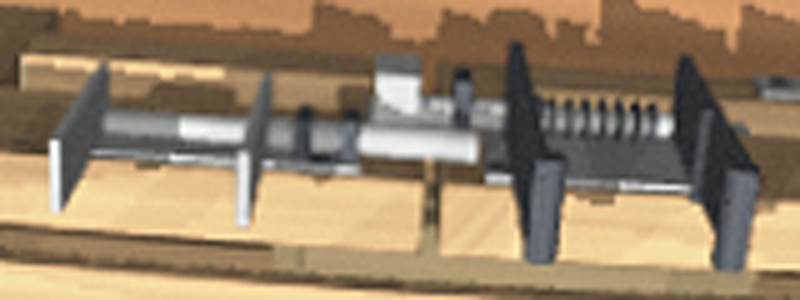

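The bright bars are the tab tops: bolt fixed tab crop (56,140–210), bolt moving tab (244,150–225), handle free-end tab (543,157–262), handle hinge-side tab (735,170–268).

```bash
python3 - <<'E'
from h import *
np.set_printoptions(precision=4,suppress=True)
P={}
for n,z,a,b in (('bf',.207,(56,140),(56,210)),('bm',.207,(244,150),(244,225)),('hm',.217,(547,157),(540,262)),('hf',.217,(738,170),(733,268))):
    A,B=[onz('wrist',(175+p[0]/5-.4,185+p[1]/5-.4),z) for p in (a,b)]
    P[n]=(A+B)/2; print(n,A[:2],B[:2],'len',np.linalg.norm(B-A),P[n][:2])
v=P['hf']-P['bf']; print('yaw',np.degrees(np.arctan2(-v[0],v[1])))
for a,b in (('bf','bm'),('hm','hf'),('bf','hm')): print(a,b,np.linalg.norm((P[b]-P[a])[:2]))
E
```

```text
bf [ 0.5798 -0.0545] [ 0.6001 -0.0537] len 0.020316979030015357 [ 0.5899 -0.0541]
bm [ 0.5759 -0.0042] [ 0.5974 -0.0025] len 0.02150900142111102 [ 0.5866 -0.0033]
hm [0.5644 0.0732] [0.5939 0.0759] len 0.029584478347532077 [0.5791 0.0746]
hf [0.5624 0.1234] [0.5902 0.1277] len 0.028168135313598127 [0.5763 0.1255]
yaw 4.3306302500393565
bf bm 0.050899431206118596
hm hf 0.05102365896079885
bf hm 0.12916847054000774
```

```bash
python3 - <<'E'
from h import *
show(plan((.589,-.036,.25),np.radians(185),5))
E
```

```text
[-1.58, -1.55, 3.04, -0.0, -0.0, -71.6]
[0.98, -1.99, 3.04, -0.0, 0.0, -71.6]
[2.2, 0.3, 3.04, 0.0, 0.0, -71.6]
[0.41, 2.18, 3.04, 0.0, 0.0, -71.6]
[-1.94, 1.08, 3.04, 0.0, 0.0, -71.6]
```

```bash
sed -i 's/dt=th-t0/dt=(th-t0+np.pi)%(2*np.pi)-np.pi/' h.py; python3 - <<'E'
from h import *
show(plan((.589,-.036,.25),np.radians(185),5))
E
```

```text
[-1.58, -1.55, 3.04, -0.0, 0.0, 0.4]
[-1.59, -1.54, 3.04, 0.0, 0.0, 0.4]
[-1.6, -1.53, 3.04, 0.0, 0.0, 0.4]
[-1.61, -1.52, 3.04, 0.0, 0.0, 0.4]
[-1.62, -1.51, 3.04, 0.0, 0.0, 0.4]
```

Emit:
servo_tool(
  increments=[
    [-1.6,-1.5,3,0,0,0.4,-1],
    [-1.6,-1.5,3,0,0,0.4,-1],
    [-1.6,-1.5,3,0,0,0.4,-1],
    [-1.6,-1.5,3,0,0,0.4,-1],
    [-1.6,-1.5,3,0,0,0.4,-1],
  ],
  squeeze=30,
)

```text
clock: 4.9
position: [0.5894, -0.0347, 0.2508]
ee_rot: [0.0, -0.044, 0.999, -0.0]
contact_force: [-0.1, -0.0, 0.1]
width: 0.0852
gripper_force: 0.0
```

```bash
python3 - <<'E'
from h import *
np.set_printoptions(precision=4,suppress=True)
c=save('wrist','w2.png'); cv2.imwrite('pics/w2b.png',cv2.resize(c[150:342,128:384,::-1],(800,600),interpolation=cv2.INTER_CUBIC))
s=manip.get_state();print(s['clock'],s['position'],s['ee_rot'])
for n,z in (('bolt_grip',.19),('handle_grip',.19)):
    for r in finder.tip_of(n,'wrist')[:2]:
        print(n,round(r['p'],2),np.round(r['at'],1),onz('wrist',r['at'],z))
E
```

```text
4.95 [ 0.5896 -0.0368  0.2447] [-0.0034 -0.0427  0.9991 -0.0003]
bolt_grip 0.76 [257.  194.1] [ 0.5868 -0.0362  0.19  ]
handle_grip 0.78 [418.3 193.6] [0.5755 0.107  0.19  ]
```

View pics/w2b.png

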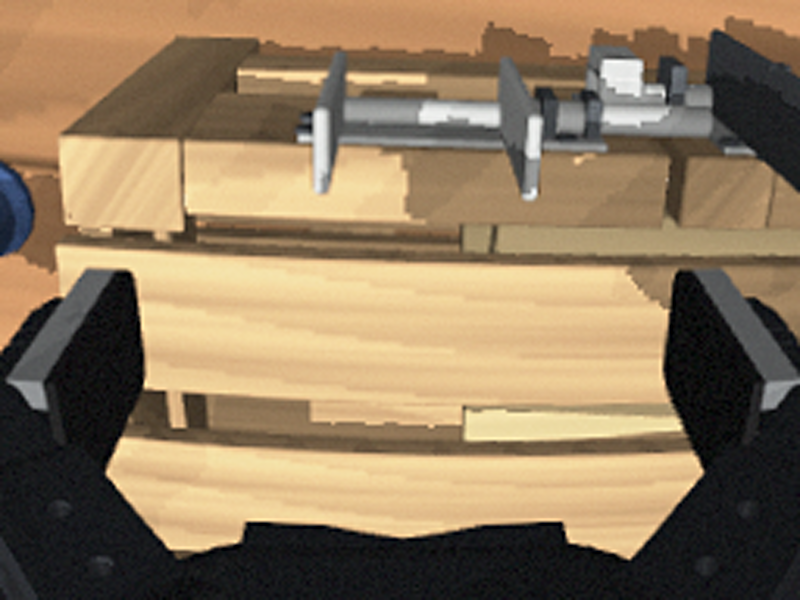

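The yaw agrees with the rail lines. Bolt tab tops are at crop (321,105–192) and (532,118–197), between the open fingers.

```bash
python3 - <<'E'
from h import *
np.set_printoptions(precision=4,suppress=True)
for n,a,b in (('bf',(321,108),(321,192)),('bm',(532,118),(530,197))):
    A,B=[onz('wrist',(128+p[0]/3.125-.34,150+p[1]/3.125-.34),.207) for p in (a,b)]
    print(n,A[:2],B[:2],(A+B)[:2]/2)
s=manip.get_state();print(s['clock'],s['position'],s['ee_rot'],s['qd'])
# gate edge of rail front line
for p in ((60,135),(180,137)): print(onz('wrist',(128+p[0]/3.125-.34,150+p[1]/3.125-.34),.16))
show(plan((.588,-.036,.180),np.radians(185),5))
E
```

```text
bf [ 0.5768 -0.0557] [ 0.5977 -0.0544] [ 0.5872 -0.055 ]
bm [ 0.575  -0.0061] [ 0.5947 -0.0041] [ 0.5848 -0.0051]
5.05 [ 0.588  -0.0346  0.2494] [-0.0028 -0.0431  0.9991  0.0006] [ 0.0161 -0.0538 -0.0484  0.0115  0.0278  0.0013]
[ 0.6047 -0.1378  0.16  ]
[ 0.602  -0.0999  0.16  ]
[-0.0, -0.03, 1.39, 0.1, -0.3, -0.0]
[0.0, -0.03, 1.39, 0.0, 0.0, -0.0]
[0.0, -0.03, 1.39, 0.0, 0.0, -0.0]
[0.0, -0.03, 1.39, 0.0, 0.0, -0.0]
[0.0, -0.03, 1.39, 0.0, 0.0, -0.0]
```

Emit:
servo_tool(
  increments=[
    [0.1,-0.1,1.4,0,0,0,-1],
    [0.1,-0.1,1.4,0,0,0,-1],
    [0,0,1.4,0,0,0,-1],
    [0,0,1.4,0,0,0,-1],
    [0,0,1.4,0,0,0,-1],
  ],
  squeeze=30,
)

```text
clock: 5.55
position: [0.5874, -0.0357, 0.1839]
ee_rot: [0.002, -0.044, 0.999, -0.0]
contact_force: [-0.1, -0.2, -0.4]
width: 0.0852
gripper_force: 0.0
```

Emit:
servo_tool(
  increments=[
    [0,0,0,0,0,0,0],
    [0,0,0,0,0,0,0],
    [0,0,0,0,0,0,0.2],
    [0,0,0,0,0,0,0.3],
    [0,0,0,0,0,0,0.4],
  ],
  squeeze=30,
)

```text
clock: 6.05
position: [0.5874, -0.0363, 0.1828]
ee_rot: [0.001, -0.044, 0.999, -0.0]
contact_force: [0.1, -0.2, 0.4]
width: 0.0253
gripper_force: 0.0
```

```bash
python3 - <<'E'
from h import *
np.set_printoptions(precision=4,suppress=True)
c=save('wrist','w3.png'); cv2.imwrite('pics/w3b.png',cv2.resize(c[150:342,128:384,::-1],(800,600),interpolation=cv2.INTER_CUBIC))
s=manip.get_state();print(s['clock'],s['position'],s['ee_rot'],s['width'],s['gripper_force'],s['contact_force'])
E
```

```text
6.1 [ 0.5873 -0.0363  0.1826] [ 0.0005 -0.0437  0.999  -0.0002] 0.025860444651592984 1.3612372464558575 [ 0.9805 -0.2049  1.5094]
```

View pics/w3b.png

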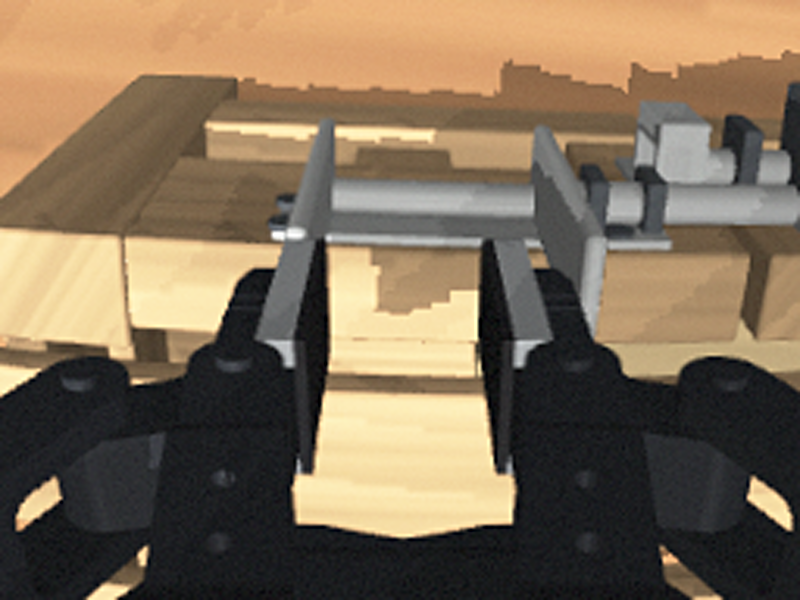

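```bash
python3 - <<'E'
from h import *
np.set_printoptions(precision=4,suppress=True)
s=manip.get_state();q=np.array(s['ee_rot']);r=R.from_quat(q[[1,2,3,0]]);p=np.array(s['position'])
cr=lambda u:(u-[128,150]+.34)*3.125
for o in ((0,.013,.008),(0,-.013,.008),(.011,.013,.008),(-.011,.013,.008),(.011,-.013,.008),(-.011,-.013,.008),(0,.013,-.011)):
    print(o,cr(proj('wrist',p+r.apply(o))))
k=optics.get_calibration('wrist');M=np.array(k['world_to_cam']);print(k['fov_y'],k['cx'],k['cy'],-M[:3,:3].T@M[:3,3],M[2,:3],r.inv().apply(-M[:3,:3].T@M[:3,3]-p))
# two-view triangulation of bm top front corner using w1: camera then at (.432,.0222,.5686)
E
```

```text
(0, 0.013, 0.008) [471.8071 213.7069]
(0, -0.013, 0.008) [343.2797 213.7121]
(0.011, 0.013, 0.008) [473.1328 162.2294]
(-0.011, 0.013, 0.008) [470.4022 263.0095]
(0.011, -0.013, 0.008) [342.134  162.2131]
(-0.011, -0.013, 0.008) [344.4973 263.0336]
(0, 0.013, -0.011) [478.9072 252.0088]
65.70646984690485 256.87497199446534 189.09690785094529 [ 0.5178 -0.0432  0.3491] [ 0.2786  0.0244 -0.9601] [ 0.0697 -0.0008 -0.1665]
```

The pads show closer to the camera than expected: the tips are about 30 mm behind the reported TCP and closed just above the tabs (tops at z≈0.207). I'll open, go 28 mm lower and close again.

Emit:
servo_tool(
  increments=[
    [0,0,0,0,0,0,-1],
    [0,0,0,0,0,0,-1],
    [0,0,0,0,0,0,-1],
    [0,0,0,0,0,0,-1],
    [0,0,0,0,0,0,-1],
  ],
  squeeze=30,
)

```text
clock: 6.6
position: [0.587, -0.0363, 0.1819]
ee_rot: [-0.0, -0.044, 0.999, -0.0]
contact_force: [-0.3, 1.0, -0.1]
width: 0.0853
gripper_force: 0.0
```

Emit:
servo_tool(
  increments=[
    [0,0,0.7,0,0,0,-1],
    [0,0,0.7,0,0,0,-1],
    [0,0,0.7,0,0,0,-1],
    [0,0,0.7,0,0,0,-1],
    [0,0,0,0,0,0,-1],
  ],
)

```text
clock: 7.1
position: [0.586, -0.0361, 0.1524]
ee_rot: [-0.001, -0.044, 0.999, 0.0]
contact_force: [-0.1, -1.1, 0.4]
width: 0.0855
gripper_force: 0.0
```

Emit:
servo_tool(
  increments=[
    [0,0,0,0,0,0,0],
    [0,0,0,0,0,0,0.1],
    [0,0,0,0,0,0,0.2],
    [0,0,0,0,0,0,0.2],
    [0,0,0,0,0,0,0.2],
  ],
)

```text
clock: 7.6
position: [0.5875, -0.0372, 0.1556]
ee_rot: [0.001, -0.043, 0.999, -0.001]
contact_force: [-2.5, -1.0, 4.3]
width: 0.0389
gripper_force: 33.4
```

```bash
python3 - <<'E'
from h import *
c=save('wrist','w4.png'); cv2.imwrite('pics/w4b.png',cv2.resize(c[150:342,128:384,::-1],(800,600),interpolation=cv2.INTER_CUBIC))
s=manip.get_state();print(s['clock'],s['position'],s['ee_rot'],s['width'],s['gripper_force'],s['contact_force'])
E
```

```text
7.65 [ 0.58756353 -0.03718331  0.15561707] [ 0.00108459 -0.04322942  0.99906407 -0.00101515] 0.039130384920107404 33.368210792541504 [-0.56005611 -0.29163364  6.42755423]
```

View pics/w4b.png

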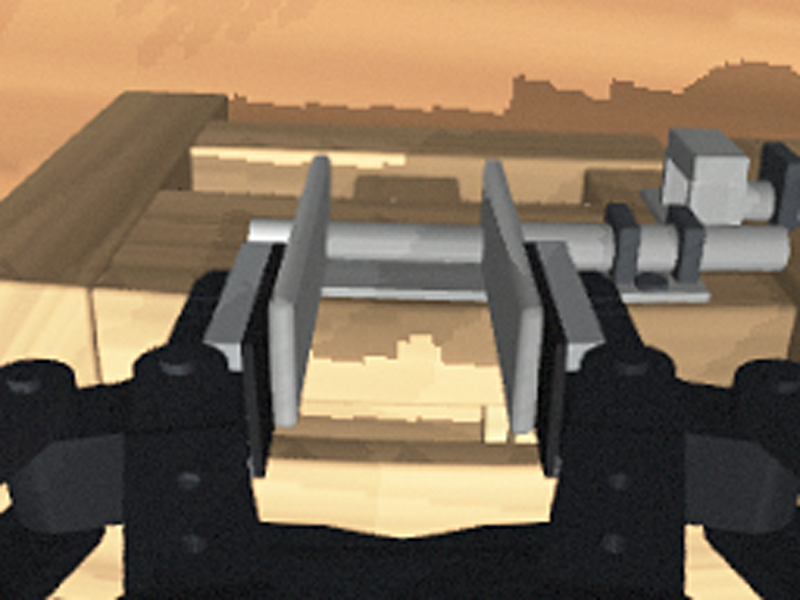

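The pads hold the bolt tabs at 39–40 mm, so the bolt is fully back. Release, rise and go over to the handle.

Emit:
servo_tool(
  increments=[
    [0,0,0,0,0,0,-0.5],
    [0,0,0,0,0,0,-1],
    [0,0,0,0,0,0,-1],
    [0,0,0,0,0,0,-1],
    [0,0,-2,0,0,0,-1],
  ],
)

```text
clock: 8.15
position: [0.5849, -0.0359, 0.1714]
ee_rot: [-0.003, -0.044, 0.999, 0.001]
contact_force: [0.1, 0.7, -0.1]
width: 0.0858
gripper_force: 0.0
```

Emit:
servo_tool(
  increments=[
    [0,0,-3,0,0,0,-1],
    [0,2.3,-0.5,0,0,0,-1],
    [0,4,0,0,0,0,-1],
    [-0.1,4,0,0,0,0,-1],
    [0,4,0,0,0,0,-1],
  ],
)

```text
clock: 8.65
position: [0.5755, 0.1074, 0.209]
ee_rot: [0.0, -0.043, 0.999, -0.0]
contact_force: [0.4, -0.5, 0.1]
width: 0.0851
gripper_force: 0.0
```

Emit:
servo_tool(
  increments=[
    [0,0,0,0,0,0,-1],
    [0,0,0,0,0,0,-1],
    [0,0,0,0,0,0,-1],
    [0,0,0,0,0,0,-1],
    [0,0,0,0,0,0,-1],
  ],
)

```text
clock: 9.15
position: [0.5757, 0.1052, 0.2089]
ee_rot: [-0.0, -0.043, 0.999, -0.0]
contact_force: [-0.8, 0.1, 0.4]
width: 0.0856
gripper_force: 0.0
```

```bash
python3 - <<'E'
from h import *
np.set_printoptions(precision=4,suppress=True)
c=save('wrist','w5.png'); cv2.imwrite('pics/w5b.png',cv2.resize(c[150:342,128:384,::-1],(800,600),interpolation=cv2.INTER_CUBIC))
s=manip.get_state();print(s['clock'],s['position'],s['ee_rot'],s['width'],s['gripper_force'],s['contact_force'],s['qpos'])
for n,z in (('bolt_grip',.19),('handle_grip',.19),('gate_leaf',0),('spool',.17),('offcut',0)):
    for r in finder.tip_of(n,'wrist')[:2]:
        print(n,round(r['p'],2),np.round(r['at'],1),onz('wrist',r['at'],z))
E
```

```text
9.2 [0.5757 0.1053 0.2089] [-0.     -0.043   0.9991 -0.0001] 0.08529413944428366 0.0 [0.0027 0.1925 0.1752] [ 0.0621  0.2903  1.4794 -0.0002  1.372  -1.5947]
bolt_grip 0.85 [ 73.8 210. ] [ 0.5886 -0.035   0.19  ]
handle_grip 0.71 [261.7 212.9] [0.5761 0.108  0.19  ]
spool 0.62 [ 72.4 208.1] [ 0.596  -0.0503  0.17  ]
offcut 0.59 [302.9  94.1] [0.4863 0.1552 0.    ]
```

View pics/w5b.png

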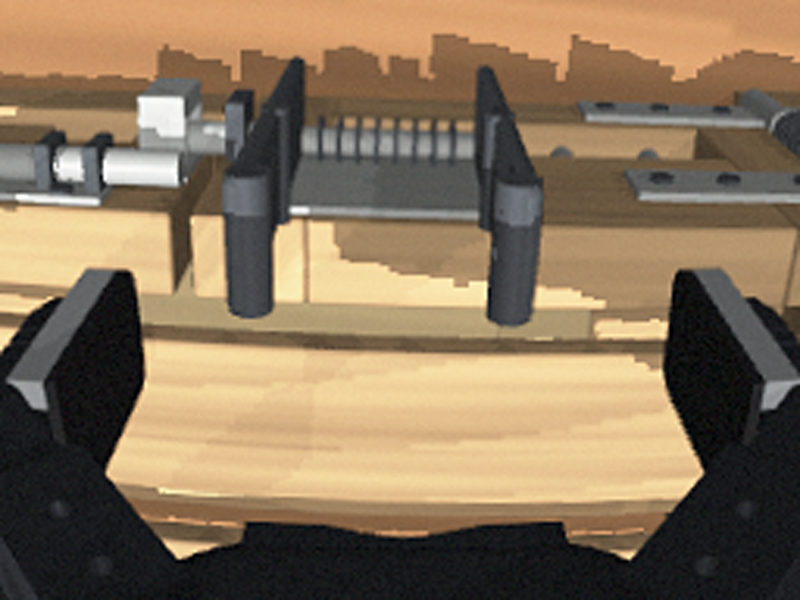

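```bash
python3 - <<'E'
from h import *
np.set_printoptions(precision=4,suppress=True)
for a in ((250,180),(250,315),(518,182),(512,322)): print(onz('wrist',(128+a[0]/3.125-.34,150+a[1]/3.125-.34),.217))
s=manip.get_state();e=s['ee_rot'];print(s['position'])
E
```

```text
[0.5652 0.076  0.217 ]
[0.5932 0.0768 0.217 ]
[0.5613 0.1248 0.217 ]
[0.5901 0.1275 0.217 ]
[0.5756 0.106  0.209 ]
```

Emit:
servo_tool(
  increments=[
    [-0.1,0.3,0,0,0,0,-1],
    [0,0,2,0,0,0,-1],
    [0,0,2,0,0,0,-1],
    [0,0,1.6,0,0,0,-1],
    [0,0,0,0,0,0,-1],
  ],
  squeeze=45,
)

```text
clock: 9.95
position: [0.5745, 0.1095, 0.1507]
ee_rot: [-0.003, -0.044, 0.999, -0.0]
contact_force: [-0.7, -0.7, 0.3]
width: 0.0852
gripper_force: 0.0
```

Emit:
servo_tool(
  increments=[
    [0,0,0,0,0,0,0],
    [0,0,0,0,0,0,0.1],
    [0,0,0,0,0,0,0.3],
    [0,0,0,0,0,0,0.3],
    [0,0,0,0,0,0,0.3],
  ],
)

```text
clock: 10.45
position: [0.5786, 0.108, 0.1561]
ee_rot: [0.003, -0.043, 0.999, -0.001]
contact_force: [-1.0, -2.9, 5.8]
width: 0.0445
gripper_force: 49.3
```

```bash
python3 - <<'E'
from h import *
np.set_printoptions(precision=4,suppress=True)
c=save('wrist','w6.png'); cv2.imwrite('pics/w6b.png',cv2.resize(c[150:342,128:384,::-1],(800,600),interpolation=cv2.INTER_CUBIC))
s=manip.get_state();print(s['clock'],s['position'],s['ee_rot'],s['width'],s['gripper_force'],s['contact_force'],s['moment'],s['qpos'])
E
```

```text
10.5 [0.5786 0.108  0.1561] [ 0.0031 -0.0434  0.9991 -0.0014] 0.04510088405114779 49.299527406692505 [-0.3776 -3.0829  4.6568] [-0.9804 -0.0473 -0.3271] [ 0.0683  0.3248  1.5632 -0.003   1.2474 -1.5884]
```

View pics/w6b.png

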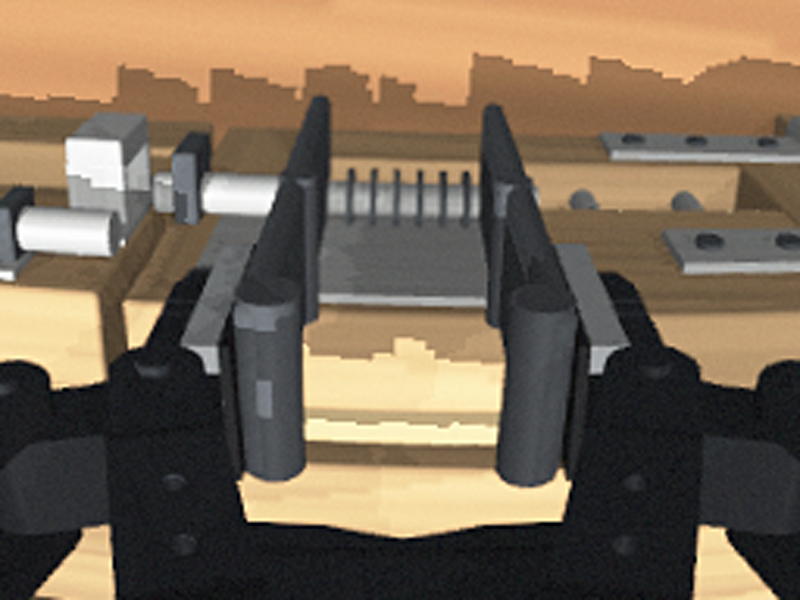

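```bash
python3 - <<'E'
from h import *
np.set_printoptions(precision=4,suppress=True)
for a in ((700,318),(160,302),(200,335)): print(onz('wrist',(128+a[0]/3.125-.34,150+a[1]/3.125-.34),.16))
print(optics.get_calibration('wrist')['world_to_cam'][2])
for cam in ('top','scene','wrist'):
  optics.get_image(cam)
  for r in finder.tip_of('gate_leaf',cam)[:2]: print(cam,r['p'],onz(cam,r['at'],0),onz(cam,r['at'],.16))
E
cat pics/w5.png >/dev/null; python3 - <<'E'
import cv2
im=cv2.imread('pics/w5.png')[150:260,330:512]
cv2.imwrite('pics/w5c.png',cv2.resize(im,(794,480),interpolation=cv2.INTER_CUBIC))
E
```

```text
[0.5922 0.1693 0.16  ]
[0.5978 0.0598 0.16  ]
[0.6044 0.068  0.16  ]
[ 0.2838  0.0221 -0.9586  0.1624]
top 0.67 [0.5836 0.2494 0.    ] [0.5602 0.2197 0.16  ]
wrist 0.2 [ 0.5024 -0.0669  0.    ] [0.5053 0.0168 0.16  ]
```

View pics/w5c.png

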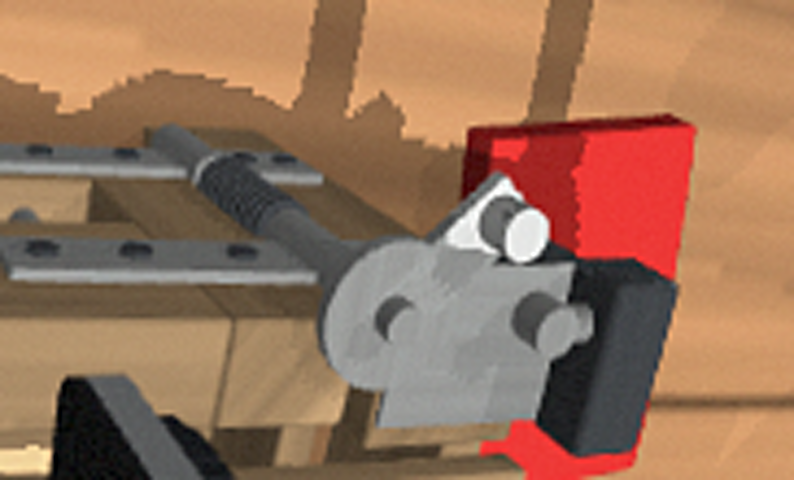

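```bash
python3 - <<'E'
from h import *
np.set_printoptions(precision=4,suppress=True)
rt=Rt(np.radians(185.0)); p=np.array([.5757,.1053,.2089]); o=p+rt.apply([.0697,-.0008,-.1665])
k=optics.get_calibration('wrist');f=192/np.tan(np.radians(k['fov_y']/2))
s=manip.get_state();q=np.array(s['ee_rot']);M=np.array(k['world_to_cam'])[:3,:3]
Rct=M@R.from_quat(q[[1,2,3,0]]).as_matrix()
Mr=Rct@rt.as_matrix().T
def oz(px,z):
    d=np.array([px[0]-k['cx'],px[1]-k['cy']])/f;r=np.hypot(*d);v=Mr.T@np.array([*(d/r*np.sin(r)),np.cos(r)])
    return (o+v*(z-o[2])/v[2])[:2]
for z in (.16,.17,.18): print(z,oz((330+388/4.363-.4,150+315/4.363-.4),z), oz((330+165/4.363-.4,150+130/4.363-.4),z-.1))
# gate top front edge near hinge: (230,315)
for a in ((230,315),(10,322),(345,318)): print('edge',oz((330+a[0]/4.363-.4,150+a[1]/4.363-.4),.16))
a=(160,155)
print('grip px chk',oz((261.7,212.9),.19))
E
```

```text
0.16 [0.5859 0.2473] [0.5749 0.2319]
0.17 [0.5822 0.2404] [0.5727 0.2276]
0.18 [0.5785 0.2335] [0.5705 0.2234]
edge [0.5878 0.2107]
edge [0.5919 0.1664]
edge [0.587 0.237]
grip px chk [0.5761 0.1078]
```

The handle is fully squeezed at 45–46 mm. The hinge pin is near (0.583, 0.246), about 0.138 m along tool y and 15–17 mm inward of the grip. Next I swing on an arc, slowly at first.

Emit:
servo_tool(
  increments=[
    [0.9,0.14,0,0,0,3.75,0.3],
    [0.9,0.14,0,0,0,3.75,0.3],
    [0.9,0.14,0,0,0,3.75,0.3],
    [0.9,0.14,0,0,0,3.75,0.3],
    [0.9,0.14,0,0,0,3.75,0.3],
  ],
  squeeze=50,
)

```text
clock: 11.3
position: [0.5349, 0.117, 0.1561]
ee_rot: [0.004, 0.121, 0.993, -0.001]
contact_force: [3.5, -2.2, 5.2]
width: 0.0448
gripper_force: 53.8
```

```bash
cat > st.py <<'E'
from h import *
np.set_printoptions(precision=4,suppress=True)
s=manip.get_state();q=np.array(s['ee_rot']);r=R.from_quat(q[[1,2,3,0]])
e=r.as_matrix()[:,0]
print(s['clock'],s['position'],'th',np.degrees(np.arctan2(e[1],e[0])),s['width'],s['gripper_force'],'F tool',r.inv().apply(s['contact_force']),'M tool',r.inv().apply(s['moment']))
print(s['qpos'],s['qd'])
E
python3 st.py
```

```text
11.3 [0.5349 0.117  0.1561] th 166.09241804338015 0.044841249647148584 53.77222180366516 F tool [-4.006  -1.2872 -5.1988] M tool [ 1.1448 -0.4535  0.2906]
[ 0.0906  0.2643  1.6528 -0.0036  1.2162 -1.2362] [ 0.0689 -0.1137  0.1612  0.0047 -0.053   0.7161]
```

Emit:
servo_tool(
  increments=[
    [0.9,0.14,0,0,0,3.75,0.3],
    [0.9,0.14,0,0,0,3.75,0.3],
    [0.9,0.14,0,0,0,3.75,0.3],
    [0.9,0.14,0,0,0,3.75,0.3],
    [0.9,0.14,0,0,0,3.75,0.3],
  ],
)

```text
clock: 11.8
position: [0.4968, 0.1388, 0.156]
ee_rot: [0.006, 0.28, 0.96, -0.001]
contact_force: [7.0, -4.5, 4.4]
width: 0.0452
gripper_force: 51.5
```

Emit:
servo_tool(
  increments=[
    [0.9,0.14,0,0,0,3.75,0.3],
    [0.9,0.14,0,0,0,3.75,0.3],
    [0.9,0.14,0,0,0,3.75,0.3],
    [0.9,0.14,0,0,0,3.75,0.3],
    [0.9,0.14,0,0,0,3.75,0.3],
  ],
)

```text
clock: 12.3
position: [0.4663, 0.1739, 0.156]
ee_rot: [0.004, 0.434, 0.901, 0.001]
contact_force: [6.6, -4.1, 5.1]
width: 0.0451
gripper_force: 57.7
```

```bash
python3 st.py
```

```text
12.3 [0.4663 0.1739 0.156 ] th 128.5598176912867 0.04505735665686865 57.68156826496124 F tool [-7.3942  2.6152 -5.0555] M tool [ 1.3479 -1.0668  0.5331]
[ 0.2206  0.1921  1.7529 -0.005   1.189  -0.4506] [ 0.1734 -0.0287  0.0395  0.0038 -0.0143  0.8201]
```

Emit:
servo_tool(
  increments=[
    [0.9,0.14,0,0,0,3.75,0.3],
    [0.9,0.14,0,0,0,3.75,0.3],
    [0.9,0.14,0,0,0,3.75,0.3],
    [0.9,0.14,0,0,0,3.75,0.3],
    [0.9,0.14,0,0,0,3.75,0.3],
  ],
)

```text
clock: 12.8
position: [0.4492, 0.2156, 0.156]
ee_rot: [0.004, 0.575, 0.818, 0.001]
contact_force: [8.1, -5.1, 6.6]
width: 0.0449
gripper_force: 60.0
```

Emit:
servo_tool(
  increments=[
    [0.9,0.14,0,0,0,3.75,0.3],
    [0.9,0.14,0,0,0,3.75,0.3],
    [0.9,0.14,0,0,0,3.75,0.3],
    [0.9,0.14,0,0,0,3.75,0.3],
    [0.9,0.14,0,0,0,3.75,0.3],
  ],
)

```text
clock: 13.3
position: [0.4464, 0.2606, 0.156]
ee_rot: [0.004, 0.701, 0.714, 0.002]
contact_force: [9.6, -7.4, 6.4]
width: 0.0449
gripper_force: 61.7
```

Emit:
servo_tool(
  increments=[
    [0,0,0,0,0,0,0.3],
    [0,0,0,0,0,0,0.3],
    [0,0,0,0,0,0,0.3],
    [0,0,0,0,0,0,0.3],
    [0,0,0,0,0,0,0.3],
  ],
)

```text
clock: 13.8
position: [0.4464, 0.2603, 0.156]
ee_rot: [0.004, 0.7, 0.714, 0.002]
contact_force: [8.1, -6.5, 6.8]
width: 0.0448
gripper_force: 61.4
```

```bash
python3 st.py; python3 - <<'E'
from h import *
a=save('top','t9.png'); b=save('wrist','w9.png')
cv2.imwrite('pics/fin.png',np.hstack([cv2.resize(a[110:260,120:320,::-1],(400,300),interpolation=cv2.INTER_CUBIC),cv2.resize(b[:,:,::-1],(400,300))]))
for n,z in (('bolt_grip',.19),('handle_grip',.19),('offcut',0),('dowel_block',0),('spool',.17)):
    for r in finder.tip_of(n,'top')[:2]: print(n,round(r['p'],2),np.round(onz('top',r['at'],z),3))
E
```

```text
13.8 [0.4464 0.2603 0.156 ] th 91.19869835542825 0.04480212185459306 61.37629508972168 F tool [-6.7351  8.0252 -6.7265] M tool [ 1.0032 -1.5004  0.447 ]
[ 0.3976  0.2211  1.7138 -0.0062  1.201   0.3789] [ 0.0005 -0.0005  0.0002 -0.0023  0.0001 -0.0007]
bolt_grip 0.74 [ 0.592 -0.04   0.19 ]
handle_grip 0.8 [0.444 0.255 0.19 ]
offcut 0.7 [0.495 0.159 0.   ]
offcut 0.5 [ 0.622 -0.045  0.   ]
dowel_block 0.76 [ 0.505 -0.074  0.   ]
dowel_block 0.69 [0.603 0.107 0.   ]
spool 0.86 [ 0.656 -0.197  0.17 ]
spool 0.51 [0.719 0.128 0.17 ]
```

View pics/fin.png

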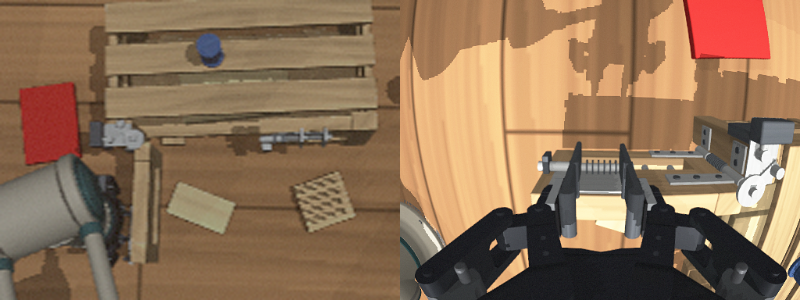

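The top view shows the gate standing square to the front, held by the gripper. The bolt is drawn back, and the offcut, dowel block and spool are where they started.

```bash
python3 -c "
from rig import manip
print(manip.sign_off())"
```

```text
the job is handed in; nothing more can be done
None
```

The job is handed in: the bolt is fully back, and the gripper is holding the gate at rest with its handle squeezed, about 1.64 rad open by the tool's turn; the final top view shows nothing else near the crate moved.

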